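Ease the retaining clip off a mixer spout with a pry wedge

ROBOT

A 6-joint arm with a two-finger parallel gripper is mounted at the origin on the work surface. World frame = base frame: x ahead of the robot, y to its left, z up, the work surface at z = 0. Lengths are in m, angles in degrees, forces in N, time in s.
With the tool pointing down it reaches from about 0.275 to 0.75 m from the base axis. Payload 10.2 kg.
Tool frame: the origin (TCP) lies at the centre of the arm's flange, where the gripper is bolted on; the fingertips stand 166 mm ahead of it and the grasp point (between the pads) lies manip.pinch_z ahead of it (manip.pinch_z is the distance from the TCP to the grasp point, in m); z points along the fingers, y is the line along which they close (so a half turn about z gives the same grasp; the last joint's range is limited). The gripper opens to 88 mm and grips with 3 to 60 N. Pads are 18 mm wide; open, the fingers measure 123 mm over their backs; the gripper's body (75 mm by 187 mm) begins 45 mm behind the grasp point.
Start: joints at [51.2, 17.928, 85.812, -0, 76.261, -12.8], TCP at [0.23, 0.472, 0.405] pointing down, gripper open.
Joint ranges: [-168.41, 168.41], [-55.51, 124.54], [10.69, 146.95], [-70.63, 250.63], [1, 178], [-165.06, 165.06]. Speed limits (degrees/s): [136.94, 136.94, 172.46, 180, 180, 180].

INTERFACE

Orientations are given as a 3x3 rotation matrix whose columns are the frame's x, y, z axes.
In Python, from cell import manip, cams gives the robot as it stands.
- The arm moves only by the tool servo_tool, never from a script. Its argument "motion" is a list that holds one entry, the list of rows, each a list of 7 numbers: the gripper command: -1 is shut, 1 is fully open, values between are in proportion, then the shift along the tool's x, y, z in units of 0.02 m (1.0 is 0.02 m), then the turn, a rotation vector about the tool's x, y, z in units of 0.12 rad (1.0 is 0.12 rad). In form: [[[jaw, tx, ty, tz, wx, wy, wz], ...]]. A call has 1 to 20 rows; each row shifts and turns the commanded pose from where the row before left it, along the tool's axes as they then stand; what a row does not reach is not made up. A row lasts 1/12 s, in which the tool goes at most 41.7 mm and 7.16 degrees, less where a joint would pass 70% of its speed; a pose out of reach is approached as far as the arm can. A call with a number of a shift or a turn outside -1 to 1 is refused whole. A call with a gripper value outside its range is refused whole. The fingers move at their own pace and stop on an object; "newtons" is the grip in N (left out, the last holds). Time passes only in rows, so rows that do not move let the fingers close. It gives the time, the measured TCP pose, the force, the opening and the grip force at its end, in the units of the state.
- manip.read_state(): the state, without advancing time (a new reading comes with each control period).
- cams.camera(name): name is "scene" or "top"; returns a dict with "img" (420x560x3 uint8, blue, green, red), "fov_y" (degrees; the focal length in pixels is half the picture's height over the tangent of half this angle, whatever the lens; pixels are square), "cx", "cy" (the principal point, pixels), "origin" and "attitude" of the camera in the world. Camera axes: x right, y down, z forward; pixel columns grow to the right and rows downward; lengths in m; the calibration is good to about 2 mm. A picture is of the moment at which its call begins. There is no depth.
- manip.job_done(): hands the job in; it is judged then, once.
The state is a dict: "t": time; "joint_pos": joint angles; "joint_vel": joint speeds; "effort": joint torques, N m; "position": TCP position; "tool_rot": TCP orientation; "wrist_force": force on the tool from outside, world axes, zero at the start; "wrist_torque": the same for the moment, N m; "grip_width": opening from 0.0 (shut) to 1.0 (fully open); "grip_force": force on a finger pad.
Only numpy, scipy, OpenCV 4.12 (cv2) and the standard library are available. Lean on these libraries where they do the work, as an engineer would, in place of code of your own. Each camera call takes 0.05 s, during which the arm holds its last target. There are 200 camera calls.

TASK

The swan-neck spout of the kitchen tap needs new seals, so its retaining clip must come off first. Slide the orange pry wedge along the top of the spout's foot, in under the blue bridge of the clip, and push it on with gentle force, under 15 N, until the clip's legs spread and it springs up free: do not pull at the clip with the gripper while it still grips the spout, and do not let it fall or fly off. Then lay the wedge flat back on the grey mat, put the clip in the white dish, and leave the mug, the glass and the soap bottle alone.

Things in the scene. Friction and masses are not known exactly. Their poses are not given: they have to be found in the camera images.
- spout: Chrome swan-neck tap spout on its side, strapped in a wooden cradle (fixed). Origin: on the counter below the clip's groove; z up, x along the foot away from its open end, neck bends to +y. Foot: level rod 34.4 mm across, axis z = 75 mm, top z = 92.2, open end at x = -26. Groove x = -8 to 7.5. Flange 62 mm across at x = 7.5 to 13.5, notch on top 22 mm wide down to the rod; cradle straps from x = 80
- clip: Spring clip in the groove. Origin on the foot's axis while seated; x along the foot, y across, z up. Blue bridge 46 mm across y, 12 mm along x, underside z = 19.9 (2.7 mm above the foot), opening under it 30 mm wide, 19 at the foot; top z = 30.2; two sprung steel legs to z = -12. Pried up 11 to 13 mm (leaning some 12 deg) its legs snap shut above the neck; it then stands loose, level, 13 to 14 mm up. Before that it snaps back
- clip_bridge (a point): centre of the top face of the clip's blue bridge
- wedge: Orange nylon pry wedge lying on its flat sole on the mat. Origin: sole, under the handle's centre; x to the tip, z up. Handle 90 x 18 x 32 mm (x, y, z), centred on the origin. Blade from x = 45 to 120 mm, 14 mm wide, 20 mm thick at the handle and 2 mm at the tip, sole flat throughout, top sloping. The push needed is some 5 to 10 N and drops when the clip springs free, the tip then some 53 to 58 mm past the clip's middle. Over 15 N would mar tip or chrome. 60 g
- wedge_tip (a point): tip edge of the wedge's blade, at its sole
- mat: Grey mat, 200 x 130 x 4 mm (x, y, z), fixed on the counter; origin at the centre of its underside. The wedge starts on it and goes back on it
- dish: White bowl for small parts, 116 mm across the rim, 30 mm high, wall 4 mm; origin at the centre of its underside. Left or right of the spout
- mug: Yellow mug, 80 mm across, 85 mm high; bystander; origin at the centre of its underside
- tumbler: Drinking glass, 72 mm across, 105 mm high; bystander; origin at the centre of its underside
- soap: Yellow soap bottle, 60 mm across, 170 mm high; bystander; origin at the centre of its underside
Not all that is in view belongs to the job. There is more than one size of the wedge; the one meant has the size given above.

How it is judged:
By the outcome, as a careful person would: the job done as asked, in the order asked, and still so for the second after the job is handed in, with the robot touching nothing.
It also fails if it takes over 72 s, if anything falls off the work surface, if the arm or the gripper's body presses on something with over 40 N, if the wrist force passes 120 N, or if a joint passes its speed limit or range.

## Working session

There is one attempt and no reset: what is moved stays moved. The work goes in short steps, Python scripts to look and compute and a tool call to move; the robot and the scene stay as the last step left them, time stands still between calls to the robot, and variables do not carry over. Pictures are saved under pics/ and viewed, at most 10 in all, crops included, and the job is handed in when it is done.

Besides the shell and the picture viewer there is one more tool, called after "Request:" as a command line: name --argument value ..., lists and objects as JSON in quotes. servo_tool: Moves the arm, as the interface text tells. Its arguments: {"type":"object","properties":{"motion":{"type":"array"},"newtons":{"type":"number"}},"required":["motion"]}

```bash
ls; mkdir -p pics; python3 - <<'E'
from cell import manip,cams
import cv2,numpy as np
print(manip.pinch_z); s=manip.read_state(); print(s)
for n in("scene","top"):
    c=cams.camera(n); cv2.imwrite(f"pics/{n}0.png",c["img"]); print(n,{k:(np.round(v,4).tolist() if k!='img' else 0) for k,v in c.items()})
E
```

```text
pics
0.1473
{'t': 0.0, 'joint_pos': array([ 5.11999882e+01,  1.79589390e+01,  8.58531208e+01,  2.48195181e-05,
        7.62597046e+01, -1.28007502e+01]), 'joint_vel': array([-0.01548814, -0.02640948, -0.00438958, -0.03820433, -0.02647043,
        0.00209378]), 'effort': array([-6.08033188e-04, -4.02210832e+01, -2.52273917e+01,  6.94288057e-02,
        3.53181025e-02, -1.48221829e-04]), 'position': array([0.23013469, 0.47183344, 0.40417128]), 'tool_rot': array([[-8.98799542e-01,  4.38359177e-01, -7.85165446e-04],
       [ 4.38359792e-01,  8.98799055e-01, -9.75876921e-04],
       [ 2.77921357e-04, -1.22130269e-03, -9.99999216e-01]]), 'wrist_force': array([-0.93431091, -0.26399261,  0.57950436]), 'wrist_torque': array([-0.00450148, -0.00869055, -0.02302223]), 'grip_force': 0.0, 'grip_width': 0.9991626051431991}
scene {'img': 0, 'fov_y': 50.8272, 'cx': 282.0177, 'cy': 208.7875, 'origin': [1.2679, 0.4363, 0.9593], 'attitude': [[-0.4566, 0.633, -0.6251], [0.8897, 0.3237, -0.322], [-0.0015, -0.7032, -0.711]]}
top {'img': 0, 'fov_y': 43.0091, 'cx': 285.2387, 'cy': 207.1987, 'origin': [0.2234, 0.0127, 1.4927], 'attitude': [[0.05, -0.9779, 0.2032], [-0.9987, -0.0481, 0.0141], [-0.004, -0.2036, -0.979]]}
```

View pics/scene0.png

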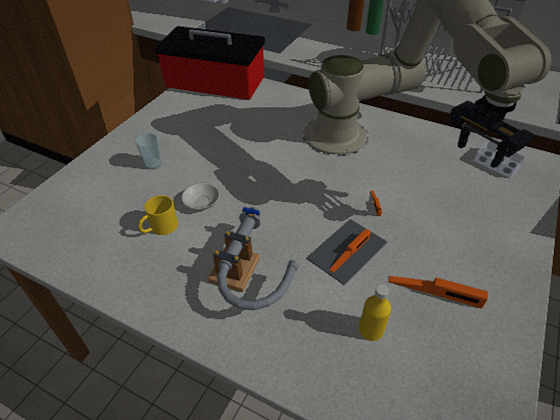

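View pics/top0.png

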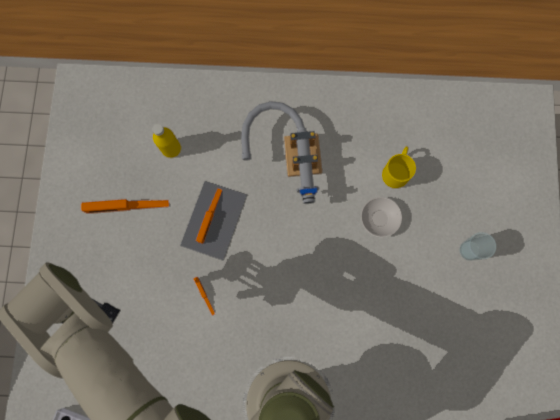

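The wedge could be any of three orange ones: the large one at top (125,205), the one on the mat at (210,215), and the small one at (204,296). The one on the mat fits the description. I'll check sizes and take close crops.

```bash
cat > h.py <<'E'
import numpy as np,cv2
from cell import manip,cams
def cam(n):
    c=cams.camera(n); c['f']=210/np.tan(np.radians(c['fov_y']/2)); c['R']=np.array(c['attitude']); c['o']=np.array(c['origin']); return c
def proj(c,P):
    q=(np.atleast_2d(P)-c['o'])@c['R']; return q[:,:2]/q[:,2:]*c['f']+[c['cx'],c['cy']]
def ray(c,uv,z):
    d=c['R']@np.array([(uv[0]-c['cx'])/c['f'],(uv[1]-c['cy'])/c['f'],1]); return c['o']+d*(z-c['o'][2])/d[2]
def mask(c,lo,hi,s=90,v=40):
    m=cv2.inRange(cv2.cvtColor(c['img'],cv2.COLOR_BGR2HSV),(lo,s,v),(hi,255,255)); return m
def comp(m,uv,r=25):
    n,l,st,ce=cv2.connectedComponentsWithStats(m); d=np.linalg.norm(ce[1:]-uv,axis=1); i=1+np.argmin(np.where(d<r,d-0.0*d,1e9)); return (l==i).astype(np.uint8),st[i],ce[i]
E
python3 - <<'E'
from h import *
T=cam('top');S=cam('scene')
for c,n,pts in((T,'top',[(125,205),(210,215),(204,296)]),(S,'scene',[(440,290),(351,250),(376,203)])):
    m=mask(c,4,14,150,60)
    for p in pts:
        k,st,ce=comp(m,p)
        P=np.argwhere(k)[:,::-1]
        W=np.array([ray(c,q,.015)[:2] for q in P]); mu=W.mean(0); u=np.linalg.svd(W-mu,full_matrices=False)[2][0]; t=(W-mu)@u
        print(n,p,st[4],mu.round(3),'len',np.ptp(t).round(3),u.round(3), 'skew',(t**3).mean()>0, W[t.argmin()].round(3),W[t.argmax()].round(3))
def crop(c,u,v,w,h,k):
    return cv2.resize(c['img'][v:v+h,u:u+w],None,fx=k,fy=k,interpolation=cv2.INTER_CUBIC)
a=crop(T,175,175,80,90,5);b=crop(T,270,120,70,90,5)
d=crop(S,300,215,80,70,5);e=crop(S,205,200,70,70,5)
cv2.imwrite('pics/cr.png',np.vstack([np.hstack([a,b])[:450],]) )
cv2.imwrite('pics/cr2.png',np.hstack([d,e]))
E
```

```text
top (125, 205) 217 [0.507 0.506] len 0.152 [ 0.205 -0.979] skew False [0.488 0.597] [0.508 0.445]
top (210, 215) 1 [0.499 0.259] len 0.0 [1. 0.] skew False [0.499 0.259] [0.499 0.259]
top (204, 296) 1 [0.268 0.249] len 0.0 [1. 0.] skew False [0.268 0.249] [0.268 0.249]
scene (440, 290) 1241 [0.506 0.505] len 0.244 [-0.229  0.973] skew False [0.533 0.371] [0.465 0.606]
scene (351, 250) 427 [0.489 0.249] len 0.187 [ 0.977 -0.212] skew True [0.399 0.263] [0.582 0.225]
scene (376, 203) 103 [0.285 0.253] len 0.105 [0.853 0.521] skew False [0.241 0.221] [0.328 0.279]
```

View pics/cr.png

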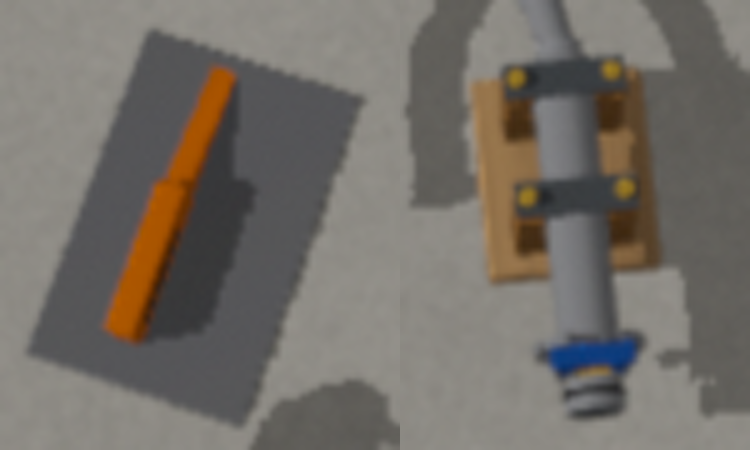

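View pics/cr2.png

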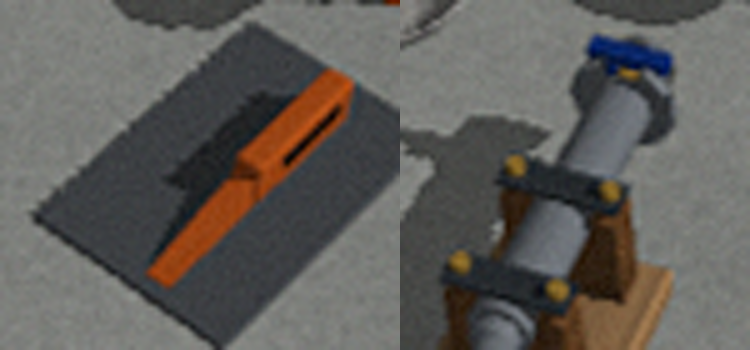

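The crops show the wedge on the mat with its tip at crop (225,70) pointing away from the robot. The clip's bridge is at (592,357), and the foot's open end at (592,400) faces the robot. Next I'll fit both poses from the two views.

```bash
cat >> h.py <<'E'
from scipy.optimize import minimize,least_squares
def box(x0,x1,y0,y1,z0,z1): return np.array([[x,y,z] for x in(x0,x1) for y in(y0,y1) for z in(z0,z1)])/1e3
HAND=box(-45,45,-9,9,0,32); BL=np.array([[45,y,z] for y in(-7,7) for z in(0,20)]+[[120,y,z] for y in(-7,7) for z in(0,2)])/1e3
BR=box(-6,6,-23,23,19.9,30.2)
def rz(a): a=np.radians(a); return np.array([[np.cos(a),-np.sin(a),0],[np.sin(a),np.cos(a),0],[0,0,1]])
def sil(c,parts,R,t,k=8):
    m=np.zeros((420,560),np.float32); big=None
    uv=np.vstack([proj(c,p@R.T+t) for p in parts]); lo=np.floor(uv.min(0)).astype(int)-3; hi=np.ceil(uv.max(0)).astype(int)+4
    b=np.zeros(((hi-lo)[1]*k,(hi-lo)[0]*k),np.uint8)
    for p in parts:
        q=(proj(c,p@R.T+t)-lo+.5)*k-.5
        cv2.fillConvexPoly(b,cv2.convexHull(np.round(q*16).astype(np.int32)),255,shift=4)
    s=cv2.resize(b,tuple(hi-lo),interpolation=cv2.INTER_AREA)/255.
    m[lo[1]:hi[1],lo[0]:hi[0]]=s; return m
def fit(cms,ms,parts,pose,p0,step):
    f=lambda p: sum(((sil(c,parts,*pose(p))-m)**2).sum() for c,m in zip(cms,ms))
    sx=np.vstack([p0]+[np.array(p0)+np.eye(len(p0))[i]*step[i] for i in range(len(p0))])
    r=minimize(f,p0,method='Nelder-Mead',options=dict(initial_simplex=sx,maxiter=400,xatol=1e-5,fatol=1e-3)); return r.x,r.fun,sum(m.sum() for m in ms)
def tri(cs,uvs):
    return least_squares(lambda P: np.concatenate([proj(c,P)[0]-u for c,u in zip(cs,uvs)]),[.55,0,.1])
def omask(c,uv,lo=4,hi=16):
    m=mask(c,lo,hi,150,40); w=np.zeros_like(m); u,v=uv; w[v-40:v+40,u-40:u+40]=1; n,l,st,ce=cv2.connectedComponentsWithStats(m*w); i=1+st[1:,4].argmax(); return (l==i).astype(np.float32)
E
python3 - <<'E'
from h import *
T=cam('top');S=cam('scene')
wp=lambda p:(rz(p[2]),np.array([p[0],p[1],.004]))
cp=lambda p:(rz(p[2]),np.array([p[0],p[1],.075]))
for cs in([T,S],[T],[S]):
    ms=[omask(c,(210,215) if c is T else (351,250)) for c in cs]
    print('wedge',fit(cs,ms,[HAND,BL],wp,[.47,.255,-12],[.01,.01,5]))
for cs in([T,S],[T],[S]):
    ms=[omask(c,(308,190) if c is T else (251,211),100,130) for c in cs]
    print('clip',fit(cs,ms,[BR],cp,[.55,-.06,0],[.01,.01,5]))
def screws(c,u,v,w,h):
    m=mask(c,20,32,120,60); z=np.zeros_like(m); z[v:v+h,u:u+w]=m[v:v+h,u:u+w]
    n,l,st,ce=cv2.connectedComponentsWithStats(z); return [(round(a[0],1),round(a[1],1),int(s[4])) for a,s in zip(ce[1:],st[1:])]
print(screws(T,285,125,40,45),screws(S,210,225,40,40))
def est(u,v,c,r=3):
    # saturation-weighted centroid
    h=cv2.cvtColor(c['img'],cv2.COLOR_BGR2HSV).astype(float); g=c['img'].astype(float); w=np.clip(g[...,1]-g[...,0]-40,0,None)
    u0,v0=round(u),round(v); ys,xs=np.mgrid[v0-r:v0+r+1,u0-r:u0+r+1]; ww=w[ys,xs]; return np.array([(xs*ww).sum(),(ys*ww).sum()])/ww.sum()
t=[est(270+(x-400)/5,120+y/5,T) for x,y in[(516,78),(611,70),(529,197),(624,188)]]
s=[est(205+(x-400)/5,200+y/5,S) for x,y in[(460,263),(558,290),(516,166),(610,190)]]
# scene order: far strap from robot = near camera; left in top = +y = right in scene
s=[s[1],s[0],s[3],s[2]]
P=[]
for a,b in zip(t,s):
    r=tri([T,S],[a,b]); P.append(r.x); print(r.x.round(4),r.cost.round(3))
P=np.array(P); f=(P[0]+P[1])/2; n=(P[2]+P[3])/2; d=f-n; print('mid',n,f,'yaw',np.degrees(np.arctan2(d[1],d[0])),'cross yaw',[np.degrees(np.arctan2(*(a-b)[[1,0]]))-90 for a,b in((P[0],P[1]),(P[2],P[3]))])
for q,c,r in(((382,217),T,0),((200,197),S,0),): print('dish rim',ray(c,q,.03).round(3))
# mat
for c,uv in((T,(190,225)),):
    pass
E
```

```text
wedge (array([  0.46135419,   0.25737461, -15.34907316]), np.float64(59.1539306640625), np.float32(833.0))
wedge (array([  0.46214945,   0.25697602, -15.33109034]), np.float64(23.764877319335938), np.float32(400.0))
wedge (array([  0.46066439,   0.25748116, -15.23945904]), np.float64(33.29108810424805), np.float32(433.0))
clip (array([ 0.56026892, -0.02598183,  8.12425959]), np.float64(43.038108825683594), np.float32(145.0))
clip (array([ 0.56095771, -0.02615829,  5.92055345]), np.float64(13.847413063049316), np.float32(75.0))
clip (array([ 0.55897611, -0.02530169, 14.70789733]), np.float64(27.9366397857666), np.float32(70.0))
[(np.float64(311.9), np.float64(133.6), 11), (np.float64(292.6), np.float64(135.4), 13), (np.float64(295.4), np.float64(158.6), 13), (np.float64(314.6), np.float64(157.4), 13)] [(np.float64(227.6), np.float64(232.4), 11), (np.float64(246.5), np.float64(238.0), 8), (np.float64(216.6), np.float64(252.1), 13), (np.float64(236.0), np.float64(257.3), 12)]
[0.7146 0.023  0.1007] 0.103
[ 0.7217 -0.0293  0.1006] 0.082
[0.6472 0.0137 0.1   ] 0.103
[ 0.6547 -0.0391  0.1008] 0.228
mid [ 0.65093623 -0.01269383  0.10042233] [ 0.71819036 -0.00318737  0.10061542] yaw 8.04553271426136 cross yaw [np.float64(7.749390462483731), np.float64(8.041306291314172)]
dish rim [ 0.512 -0.237  0.03 ]
dish rim [ 0.519 -0.229  0.03 ]
```

```bash
cat >> h.py <<'E'
from scipy.spatial.transform import Rotation as Ro
PZ=float(manip.pinch_z)
def go(p,yaw):
    """p grasp point world; yaw = direction (deg) of tool y in world; tool down. Prints units from the pose as it stands: turn first, shift after turn"""
    s=manip.read_state(); R=s['tool_rot']; y=np.array([np.cos(np.radians(yaw)),np.sin(np.radians(yaw)),0]); z=np.array([0,0,-1.]); Rt=np.column_stack([np.cross(y,z),y,z])
    d=np.array(p)+[0,0,PZ]-s['position']; w=Ro.from_matrix(R.T@Rt).as_rotvec()/.12
    print('turn',w.round(3),'shift before turn',(R.T@d/.02).round(3),'after',(Rt.T@d/.02).round(3),'t',round(s['t'],2),'pinch',(s['position']-[0,0,PZ]).round(4),'F',s['wrist_force'].round(2),'w',round(s['grip_width'],3),round(s['grip_force'],1))
E
python3 -c "
from h import *
go([.4613,.2574,.026],74.65)"
```

```text
turn [-4.000e-03 -1.000e-03 -1.549e+00] shift before turn [-15.09   -4.566  11.562] after [-13.984  -7.281  11.561] t 0.3 pinch [0.2301 0.4719 0.2572] F [-1.98 -0.38 -0.04] w 1.0 0.0
```

Request:
servo_tool --motion '[[[0.2,0,0,0,0,0,-0.775],[0.2,0,0,0,0,0,-0.775],[0.2,-0.932,-0.485,0.55,0,0,0],[0.2,-0.932,-0.485,0.55,0,0,0],[0.2,-0.932,-0.485,0.55,0,0,0],[0.2,-0.932,-0.485,0.55,0,0,0],[0.2,-0.932,-0.485,0.55,0,0,0],[0.2,-0.932,-0.485,0.55,0,0,0],[0.2,-0.932,-0.485,0.55,0,0,0],[0.2,-0.932,-0.485,0.55,0,0,0],[0.2,-0.932,-0.485,0.55,0,0,0],[0.2,-0.932,-0.485,0.55,0,0,0],[0.2,-0.932,-0.485,0.55,0,0,0],[0.2,-0.932,-0.485,0.55,0,0,0],[0.2,-0.932,-0.485,0.55,0,0,0],[0.2,-0.932,-0.485,0.55,0,0,0],[0.2,-0.932,-0.485,0.55,0,0,0],[0.2,0,0,0,0,0,0],[0.2,0,0,0,0,0,0]]]' --newtons 40

```text
t: 1.88
position: [0.4615, 0.2572, 0.2393]
tool_rot: [[-0.964, 0.266, -0.001], [0.266, 0.964, -0.0], [0.001, -0.0, -1.0]]
wrist_force: [-0.1, 0.4, -0.5]
grip_width: 0.599
grip_force: 0.0
```

```bash
python3 -c "
from h import *
go([.4613,.2574,.026],74.65)"
```

```text
turn [-0.004 -0.009 -0.012] shift before turn [0.01  0.009 3.302] after [0.013 0.008 3.302] t 1.88 pinch [0.4615 0.2572 0.092 ] F [-0.09  0.38 -0.49] w 0.599 0.0
```

Positioned over the handle. I'll go down and grip.

Request:
servo_tool --motion '[[[0.2,0,0,0.66,0,0,0],[0.2,0,0,0.66,0,0,0],[0.2,0,0,0.66,0,0,0],[0.2,0,0,0.66,0,0,0],[0.2,0,0,0.66,0,0,0],[0.2,0,0,0,0,0,0],[-1,0,0,0,0,0,0],[-1,0,0,0,0,0,0],[-1,0,0,0,0,0,0],[-1,0,0,0,0,0,0],[-1,0,0,0,0,0,0],[-1,0,0,0,0,0,0]]]' --newtons 40

```text
t: 2.88
position: [0.4614, 0.2576, 0.1742]
tool_rot: [[-0.964, 0.265, 0.001], [0.265, 0.964, 0.0], [-0.001, 0.0, -1.0]]
wrist_force: [-1.0, 0.0, 2.6]
grip_width: 0.198
grip_force: 40.0
```

```bash
python3 -c "
from h import *
go([.4613,.2574,.026],74.65)"
```

```text
turn [0.003 0.005 0.   ] shift before turn [ 0.001 -0.012  0.043] after [ 0.    -0.012  0.043] t 2.88 pinch [0.4614 0.2576 0.0269] F [-1.02  0.    2.56] w 0.198 40.0
```

Request:
servo_tool --motion '[[[-1,0,0,-0.4,0,0,0],[-1,0,0,-0.7,0,0,0],[-1,0,0,-0.8,0,0,0],[-1,0,0,-0.8,0,0,0],[-1,0,0,-0.8,0,0,0],[-1,0,0,-0.8,0,0,0],[-1,0,0,-0.8,0,0,0],[-1,0,0,-0.4,0,0,0],[-1,0,0,0,0,0,-0.68],[-1,0,0,0,0,0,-0.68],[-1,0,0,0,0,0,-0.68],[-1,0,0,0,0,0,-0.68],[-1,0,0,0,0,0,-0.68],[-1,0,0,0,0,0,0]]]'

```text
t: 4.05
position: [0.4612, 0.2575, 0.2837]
tool_rot: [[-0.99, -0.143, -0.0], [-0.143, 0.99, -0.0], [0.0, -0.0, -1.0]]
wrist_force: [0.2, -0.1, -0.1]
grip_width: 0.199
grip_force: 40.0
```

```bash
python3 -c "
from h import *
go([.3969,-.0491,.135],98.04)"
```

```text
turn [-0.001 -0.003  0.023] shift before turn [  5.368 -14.716   0.073] after [  5.328 -14.731   0.07 ] t 4.05 pinch [0.4612 0.2575 0.1364] F [ 0.23 -0.08 -0.09] w 0.199 40.0
```

Request:
servo_tool --motion '[[[-1,0.333,-0.5,0,0,0,0],[-1,0.333,-0.93,0,0,0,0],[-1,0.333,-0.93,0,0,0,0],[-1,0.333,-0.93,0,0,0,0],[-1,0.333,-0.93,0,0,0,0],[-1,0.333,-0.93,0,0,0,0],[-1,0.333,-0.93,0,0,0,0],[-1,0.333,-0.93,0,0,0,0],[-1,0.333,-0.93,0,0,0,0],[-1,0.333,-0.93,0,0,0,0],[-1,0.333,-0.93,0,0,0,0],[-1,0.333,-0.93,0,0,0,0],[-1,0.333,-0.93,0,0,0,0],[-1,0.333,-0.93,0,0,0,0],[-1,0.333,-0.93,0,0,0,0],[-1,0.333,-0.93,0,0,0,0],[-1,0,-0.28,0,0,0,0],[-1,0,0,0,0,0,0],[-1,0,0,0,0,0,0]]]'

```text
t: 5.63
position: [0.3971, -0.0487, 0.2837]
tool_rot: [[-0.99, -0.138, -0.0], [-0.138, 0.99, 0.0], [0.0, 0.0, -1.0]]
wrist_force: [-0.3, 0.6, -0.8]
grip_width: 0.2
grip_force: 40.0
```

```bash
python3 - <<'E'
from h import *
go([.3969,-.0491,.135],98.04)
T=cam('top');S=cam('scene')
a=cv2.resize(T['img'][165:285,255:345],None,fx=4,fy=4,interpolation=cv2.INTER_CUBIC)
b=cv2.resize(S['img'][140:260,190:290],None,fx=4,fy=4,interpolation=cv2.INTER_CUBIC)
cv2.imwrite('pics/pre.png',np.hstack([a,b]))
E
```

```text
turn [ 0.002 -0.    -0.015] shift before turn [ 0.011 -0.018  0.072] after [ 0.011 -0.018  0.072] t 5.63 pinch [ 0.3971 -0.0487  0.1364] F [-0.28  0.63 -0.81] w 0.2 40.0
```

View pics/pre.png

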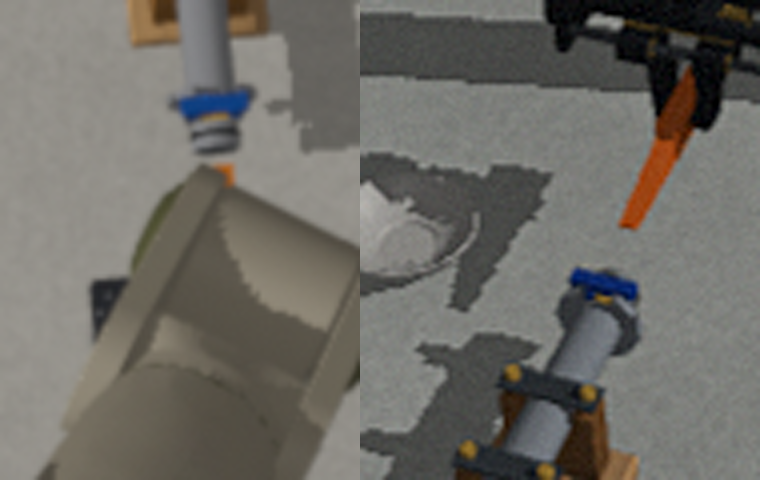

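```bash
python3 - <<'E'
from h import *
T=cam('top');S=cam('scene'); s=manip.read_state()
zs=s['position'][2]-PZ-.0229
def ex(c,m,pose,p0):
    f=lambda p:((((sil(c,[HAND,BL],*pose(p))-m[0])*m[1])**2).sum())
    sx=np.vstack([p0]+[np.array(p0)+np.eye(3)[i]*[.004,.004,3][i] for i in range(3)])
    r=minimize(f,p0,method='Nelder-Mead',options=dict(initial_simplex=sx,maxiter=300,xatol=1e-5,fatol=1e-3)); return r.x,r.fun
pose=lambda p:(rz(p[2]),np.array([p[0],p[1],zs]))
m=omask(S,(258,185)); w=np.zeros_like(m); w[174:]=1
p,e=ex(S,(m,w),pose,[.3969,-.0491,8.04]); print('scene fit',p,e,(m*w).sum(),'tip',p[:2]+.12*rz(p[2])[:2,0])
nom=[s['position'][0],s['position'][1],8.04]
for c,n in((T,'T'),(S,'S')):
    print(n,'tip corners predicted',proj(c,BL[[5-1,6,5,7]]@rz(8.04).T+np.array([nom[0],nom[1],zs])).round(1).tolist())
m=mask(T,4,18,100,40)[200:215,300:320]; print(m//255)
ms=mask(S,4,18,100,40)[190:200,248:266]; print(ms//255)
k=cams
mc=omask(S,(341-90,211),100,130)
E
```

```text
scene fit [ 0.39352983 -0.04958962  9.08046352] 11.50008487701416 147.0 tip [ 0.51202595 -0.03065105]
T tip corners predicted [[312.2, 205.8], [306.9, 206.3], [312.2, 205.7], [306.9, 206.1]]
S tip corners predicted [[253.8, 196.4], [258.5, 197.5], [253.7, 195.8], [258.5, 197.0]]
[[0 0 0 0 0 0 0 0 0 0 0 0 0 0 0 0 0 0 0 0]
 [0 0 0 0 0 0 0 0 0 0 0 0 0 0 0 0 0 0 0 0]
 [0 0 0 0 0 0 0 0 0 0 0 0 0 0 0 0 0 0 0 0]
 [0 0 0 0 0 0 0 0 0 0 0 0 0 0 0 0 0 0 0 0]
 [0 0 0 0 0 0 0 0 0 0 0 0 0 0 0 0 0 0 0 0]
 [0 0 0 0 0 0 0 0 0 0 0 0 0 0 0 0 0 0 0 0]
 [0 0 0 0 0 0 0 0 0 1 1 1 1 0 0 0 0 0 0 0]
 [0 0 0 0 0 0 0 0 1 1 1 1 1 0 0 0 0 0 0 0]
 [0 0 0 0 0 0 0 0 0 0 1 1 1 0 0 0 0 0 0 0]
 [0 0 0 0 0 0 0 0 0 0 0 1 1 0 0 0 0 0 0 0]
 [0 0 0 0 0 0 0 0 0 0 0 1 1 0 0 0 0 0 0 0]
 [0 0 0 0 0 0 0 0 0 0 0 1 1 0 0 0 0 0 0 0]
 [0 0 0 0 0 0 0 0 0 0 0 0 0 0 0 0 0 0 0 0]
 [0 0 0 0 0 0 0 0 0 0 0 0 0 0 0 0 0 0 0 0]
 [0 0 0 0 0 0 0 0 0 0 0 0 0 0 0 0 0 0 0 0]]
[[0 0 0 0 0 0 0 0 0 1 1 1 1 1 1 1 0 0]
 [0 0 0 0 0 0 0 0 0 1 1 1 1 1 1 0 0 0]
 [0 0 0 0 0 0 0 0 1 1 1 1 1 1 1 0 0 0]
 [0 0 0 0 0 0 0 0 1 1 1 1 1 1 0 0 0 0]
 [0 0 0 0 0 0 0 1 1 1 1 1 1 0 0 0 0 0]
 [0 0 0 0 0 0 0 1 1 1 1 1 1 0 0 0 0 0]
 [0 0 0 0 0 0 0 1 1 1 1 1 0 0 0 0 0 0]
 [0 0 0 0 0 0 0 0 0 0 0 0 0 0 0 0 0 0]
 [0 0 0 0 0 0 0 0 0 0 0 0 0 0 0 0 0 0]
 [0 0 0 0 0 0 0 0 0 0 0 0 0 0 0 0 0 0]]
```

The pre-insertion view shows the tip at scene (257,196), in line with the foot and clear of it. The lateral error is under about 1 mm, so I'll shift -0.5 mm, go over the foot and feel for contact.

Request:
servo_tool --motion '[[[-1,-0.3,-0.03,0,0,0,-0.01],[-1,-0.4,0,0.1,0,0,0],[-1,-0.4,0,0.25,0,0,0],[-1,-0.35,0,0.25,0,0,0],[-1,0,0,0.2,0,0,0],[-1,0,0,0.1,0,0,0],[-1,0,0,0,0,0,0],[-1,0,0,0,0,0,0]]]'

```text
t: 6.5
position: [0.4256, -0.0455, 0.2656]
tool_rot: [[-0.99, -0.141, -0.001], [-0.141, 0.99, 0.0], [0.001, 0.0, -1.0]]
wrist_force: [0.7, -0.3, -0.0]
grip_width: 0.198
grip_force: 40.0
```

```bash
python3 - <<'E'
from h import *
c=.5603,-.0261
o=-.136
go([c[0]+o*.9902,c[1]+o*.1399,.0922+.0229],98.04)
E
```

```text
turn [ 0.003 -0.004  0.008] shift before turn [-0.005  0.02   0.158] after [-0.005  0.02   0.158] t 6.5 pinch [ 0.4256 -0.0455  0.1183] F [ 0.73 -0.29 -0.  ] w 0.198 40.0
```

Request:
servo_tool --motion '[[[-1,0,0.01,0.05,0,0,0],[-1,0,0,0.04,0,0,0],[-1,0,0,0.03,0,0,0],[-1,0,0,0,0,0,0]]]'

```text
t: 6.83
position: [0.4256, -0.0454, 0.2633]
tool_rot: [[-0.99, -0.141, 0.0], [-0.141, 0.99, -0.0], [-0.0, -0.0, -1.0]]
wrist_force: [-0.8, -0.2, -0.4]
grip_width: 0.202
grip_force: 40.0
```

Request:
servo_tool --motion '[[[-1,0,0,0.03,0,0,0],[-1,0,0,0,0,0,0]]]'

```text
t: 7.0
position: [0.4257, -0.0454, 0.2627]
tool_rot: [[-0.99, -0.141, 0.0], [-0.141, 0.99, 0.0], [-0.0, 0.0, -1.0]]
wrist_force: [-1.1, 0.5, -0.6]
grip_width: 0.203
grip_force: 40.0
```

Request:
servo_tool --motion '[[[-1,0,0,0.025,0,0,0],[-1,0,0,0,0,0,0]]]'

```text
t: 7.17
position: [0.4257, -0.0454, 0.2622]
tool_rot: [[-0.99, -0.141, 0.0], [-0.141, 0.99, -0.0], [-0.0, -0.0, -1.0]]
wrist_force: [0.4, 0.3, 0.2]
grip_width: 0.198
grip_force: 40.0
```

Request:
servo_tool --motion '[[[-1,0,0,0.02,0,0,0],[-1,0,0,0,0,0,0]]]'

```text
t: 7.33
position: [0.4258, -0.0454, 0.2619]
tool_rot: [[-0.99, -0.141, 0.0], [-0.141, 0.99, -0.0], [-0.0, -0.0, -1.0]]
wrist_force: [0.2, 0.3, 1.5]
grip_width: 0.203
grip_force: 40.0
```

Request:
servo_tool --motion '[[[-1,0,0,0.02,0,0,0],[-1,0,0,0,0,0,0]]]'

```text
t: 7.5
position: [0.4258, -0.0454, 0.2615]
tool_rot: [[-0.99, -0.141, 0.0], [-0.141, 0.99, -0.0], [-0.0, -0.0, -1.0]]
wrist_force: [0.1, -0.4, 2.0]
grip_width: 0.199
grip_force: 40.0
```

Request:
servo_tool --motion '[[[-1,0,0,0.015,0,0,0],[-1,0,0,0,0,0,0]]]'

```text
t: 7.67
position: [0.4258, -0.0454, 0.2612]
tool_rot: [[-0.99, -0.141, 0.0], [-0.141, 0.99, -0.0], [-0.0, -0.0, -1.0]]
wrist_force: [0.3, 0.6, 2.2]
grip_width: 0.197
grip_force: 40.0
```

```bash
python3 - <<'E'
from h import *
for i in range(3):
    s=manip.read_state(); print(s['wrist_force'].round(2),s['wrist_torque'].round(3),s['position'].round(5))
E
```

```text
[0.27 0.6  2.24] [ 0.08  -0.154  0.028] [ 0.42579 -0.04538  0.26122]
[0.27 0.6  2.24] [ 0.08  -0.154  0.028] [ 0.42579 -0.04538  0.26122]
[0.27 0.6  2.24] [ 0.08  -0.154  0.028] [ 0.42579 -0.04538  0.26122]
```

Request:
servo_tool --motion '[[[-1,-0.05,0,-0.015,0,0,0],[-1,-0.1,0,0,0,0,0],[-1,-0.1,0,0,0,0,0],[-1,-0.1,0,0,0,0,0],[-1,-0.1,0,0,0,0,0]]]'

```text
t: 8.08
position: [0.4349, -0.044, 0.2614]
tool_rot: [[-0.99, -0.141, 0.0], [-0.141, 0.99, -0.0], [-0.0, -0.0, -1.0]]
wrist_force: [-0.4, -1.2, 2.6]
grip_width: 0.202
grip_force: 40.0
```

Request:
servo_tool --motion '[[[-1,-0.1,0,0,0,0,0],[-1,-0.1,0,0,0,0,0],[-1,-0.1,0,0,0,0,0]]]'

```text
t: 8.33
position: [0.4408, -0.0432, 0.2614]
tool_rot: [[-0.99, -0.141, 0.0], [-0.141, 0.99, -0.0], [-0.0, -0.0, -1.0]]
wrist_force: [-1.3, 0.3, 1.8]
grip_width: 0.199
grip_force: 40.0
```

Request:
servo_tool --motion '[[[-1,-0.1,0,0,0,0,0],[-1,-0.1,0,0,0,0,0],[-1,0,0,0,0,0,0]]]'

```text
t: 8.58
position: [0.4448, -0.0426, 0.2615]
tool_rot: [[-0.99, -0.141, 0.0], [-0.141, 0.99, -0.0], [-0.0, -0.0, -1.0]]
wrist_force: [0.5, 0.2, 2.0]
grip_width: 0.201
grip_force: 40.0
```

Request:
servo_tool --motion '[[[-1,-0.1,0,0,0,0,0],[-1,-0.1,0,0,0,0,0],[-1,-0.1,0,0,0,0,0]]]'

```text
t: 8.83
position: [0.4501, -0.0417, 0.2611]
tool_rot: [[-0.99, -0.141, -0.003], [-0.141, 0.99, 0.0], [0.003, 0.001, -1.0]]
wrist_force: [-6.1, -1.6, 4.0]
grip_width: 0.203
grip_force: 40.0
```

Request:
servo_tool --motion '[[[-1,-0.1,0,0,0,0,0],[-1,-0.1,0,0,0,0,0],[-1,-0.1,0,0,0,0,0]]]'

```text
t: 9.08
position: [0.4561, -0.0409, 0.2612]
tool_rot: [[-0.99, -0.141, -0.002], [-0.141, 0.99, 0.0], [0.002, 0.001, -1.0]]
wrist_force: [-4.8, -0.5, 3.8]
grip_width: 0.201
grip_force: 40.0
```

```bash
python3 - <<'E'
from h import *
S=cam('scene')
cv2.imwrite('pics/ins.png',cv2.resize(S['img'][170:250,210:290],None,fx=7,fy=7,interpolation=cv2.INTER_CUBIC))
print(manip.read_state()['wrist_force'])
E
```

```text
[-1.96305411  0.07484878  1.9059453 ]
```

View pics/ins.png

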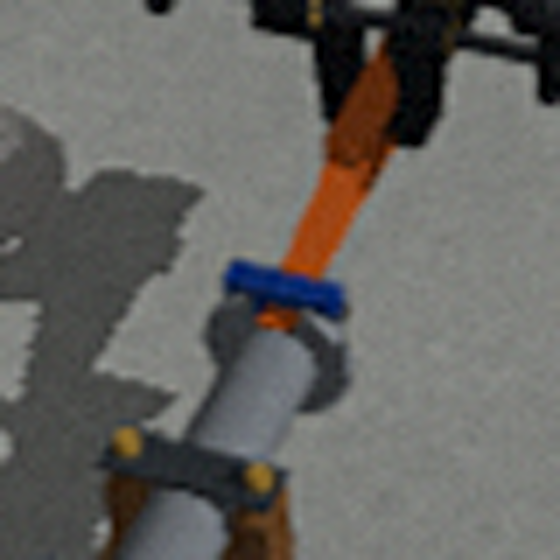

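The orange tip shows beyond the bridge at crop (275,318), so it is under the bridge and centred. I'll keep pushing gently.

Request:
servo_tool --motion '[[[-1,-0.08,0,0,0,0,0],[-1,-0.08,0,0,0,0,0],[-1,-0.08,0,0,0,0,0],[-1,-0.08,0,0,0,0,0]]]'

```text
t: 9.47
position: [0.4628, -0.04, 0.2614]
tool_rot: [[-0.99, -0.141, -0.0], [-0.141, 0.99, 0.0], [0.0, 0.0, -1.0]]
wrist_force: [-4.3, -0.5, 2.6]
grip_width: 0.202
grip_force: 40.0
```

Request:
servo_tool --motion '[[[-1,-0.08,0,0,0,0,0],[-1,-0.08,0,0,0,0,0],[-1,-0.08,0,0,0,0,0],[-1,-0.08,0,0,0,0,0]]]'

```text
t: 9.8
position: [0.4692, -0.0391, 0.2614]
tool_rot: [[-0.99, -0.141, -0.0], [-0.141, 0.99, 0.0], [0.0, 0.0, -1.0]]
wrist_force: [-4.0, -0.6, 3.6]
grip_width: 0.196
grip_force: 40.0
```

Request:
servo_tool --motion '[[[-1,-0.08,0,0,0,0,0],[-1,-0.08,0,0,0,0,0],[-1,-0.08,0,0,0,0,0],[-1,-0.08,0,0,0,0,0]]]'

```text
t: 10.13
position: [0.4755, -0.0383, 0.2615]
tool_rot: [[-0.99, -0.141, -0.0], [-0.141, 0.99, -0.0], [0.0, -0.0, -1.0]]
wrist_force: [-5.1, -1.6, 3.4]
grip_width: 0.199
grip_force: 40.0
```

Request:
servo_tool --motion '[[[-1,-0.08,0,0,0,0,0],[-1,-0.08,0,0,0,0,0],[-1,-0.08,0,0,0,0,0],[-1,-0.08,0,0,0,0,0]]]'

```text
t: 10.47
position: [0.482, -0.0374, 0.2615]
tool_rot: [[-0.99, -0.141, 0.001], [-0.141, 0.99, -0.0], [-0.001, -0.0, -1.0]]
wrist_force: [-3.4, -0.2, 3.0]
grip_width: 0.199
grip_force: 40.0
```

Request:
servo_tool --motion '[[[-1,-0.08,0,0,0,0,0],[-1,-0.08,0,0,0,0,0],[-1,-0.08,0,0,0,0,0]]]'

```text
t: 10.72
position: [0.4868, -0.0367, 0.2615]
tool_rot: [[-0.99, -0.141, 0.001], [-0.141, 0.99, -0.0], [-0.001, -0.0, -1.0]]
wrist_force: [-3.3, -1.2, 3.7]
grip_width: 0.2
grip_force: 40.0
```

Request:
servo_tool --motion '[[[-1,-0.05,0,0,0,0,0],[-1,-0.05,0,0,0,0,0],[-1,-0.05,0,0,0,0,0],[-1,-0.05,0,0,0,0,0]]]'

```text
t: 11.05
position: [0.4906, -0.0361, 0.2615]
tool_rot: [[-0.99, -0.141, 0.0], [-0.141, 0.99, -0.0], [-0.0, -0.0, -1.0]]
wrist_force: [-1.6, -0.0, 4.6]
grip_width: 0.205
grip_force: 40.0
```

Request:
servo_tool --motion '[[[-1,-0.05,0,0,0,0,0],[-1,-0.05,0,0,0,0,0]]]'

```text
t: 11.22
position: [0.4926, -0.0358, 0.2615]
tool_rot: [[-0.99, -0.141, 0.0], [-0.141, 0.99, -0.0], [-0.0, -0.0, -1.0]]
wrist_force: [-2.9, -0.9, 4.2]
grip_width: 0.204
grip_force: 40.0
```

Request:
servo_tool --motion '[[[-1,-0.05,0,0,0,0,0],[-1,-0.05,0,0,0,0,0]]]'

```text
t: 11.38
position: [0.4946, -0.0356, 0.2616]
tool_rot: [[-0.99, -0.141, 0.001], [-0.141, 0.99, -0.0], [-0.001, -0.0, -1.0]]
wrist_force: [-1.4, 1.0, 5.0]
grip_width: 0.201
grip_force: 40.0
```

```bash
python3 - <<'E'
from h import *
S=cam('scene'); T=cam('top')
cv2.imwrite('pics/ins2.png',np.hstack([cv2.resize(c['img'][v:v+60,u:u+60],None,fx=6.6,fy=6.6,interpolation=cv2.INTER_CUBIC) for c,u,v in((S,222,180),(T,278,160))]))
m=omask(S,(251,211),100,130); print(np.argwhere(m)[:,::-1].mean(0),m.sum())
for z in(0,6,12,14): print(z,proj(S,(BR@rz(8.04).T+np.array([.5603,-.026,.075+z/1e3]))).mean(0))
print(manip.read_state()['wrist_force'])
E
```

```text
[249.5        209.59210526] 76.0
0 [250.07962391 211.23554541]
6 [249.96271658 209.68739359]
12 [249.84497433 208.12817476]
14 [249.80553983 207.60595528]
[ 0.73169931 -0.29500522  3.70848309]
```

View pics/ins2.png

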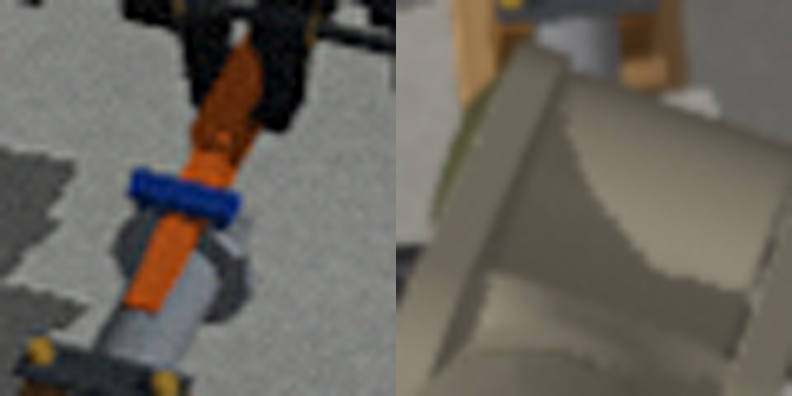

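The blade now passes under the raised bridge, with the tip at crop (145,300). The arm hides the clip in the top view. I'll compare the height with the initial picture.

```bash
python3 - <<'E'
from h import *
S=cam('scene')
I=dict(S); I['img']=cv2.imread('pics/scene0.png')
m=omask(I,(251,211),100,130); print('start',np.argwhere(m)[:,::-1].mean(0),m.sum())
m=omask(S,(251,211),100,130)
for x in(0,.001):
  f=lambda p:(Ro.from_euler('zy',[8.04,p[2]],degrees=True).as_matrix(),np.array([.5603+x,-.026,.075+p[0]])+np.array([0,p[1],0]))
  print(fit([S],[m],[BR],f,[.006,0,0],[.004,.001,5]))
print(manip.read_state()['wrist_force'])
E
```

```text
start [250.29577465 210.84507042] 71.0
(array([ 7.02947024e-03, -1.34737091e-03,  3.81527775e+00]), np.float64(21.58359146118164), np.float32(74.0))
(array([ 7.12591077e-03, -1.11987572e-03,  1.56937664e+00]), np.float64(21.786712646484375), np.float32(74.0))
[0.29763841 0.42788098 3.53991517]
```

Request:
servo_tool --motion '[[[-1,-0.05,0,0,0,0,0],[-1,0,0,0,0,0,0]]]'

```text
t: 11.7
position: [0.4956, -0.0354, 0.2616]
tool_rot: [[-0.99, -0.141, 0.001], [-0.141, 0.99, -0.0], [-0.001, -0.0, -1.0]]
wrist_force: [0.7, 0.1, 4.6]
grip_width: 0.201
grip_force: 40.0
```

```bash
python3 - <<'E'
from h import *
S=cam('scene'); s=manip.read_state()
o=np.array([s['position'][0],s['position'][1],.0922])
print('pred tip',proj(S,BL[[4,6]]@rz(8.04).T+o).round(1).tolist())
b=S['img'][215:236,232:256].astype(int); m=(b[...,2]-b[...,0]>50).astype(int)
for i,r in enumerate(m): print(215+i,''.join('.#'[v] for v in r))
m=omask(S,(251,211),100,130); q=np.argwhere(m); 
for v in range(q[:,0].min(),q[:,0].max()+1): print(v,''.join('.#'[int(x)] for x in m[v,238:262]))
I=dict(S); I['img']=cv2.imread('pics/scene0.png'); m=omask(I,(251,211),100,130)
for v in range(204,218): print(v,''.join('.#'[int(x)] for x in m[v,238:262]))
for z,t in((0,0),(.012,-12),(.012,12),(.0135,0)): 
  P=proj(S,BR@(rz(8.04)@Ro.from_euler('y',t,degrees=True).as_matrix()).T+np.array([.5613,-.026,.075+z])); print(z,t,P.min(0).round(1),P.max(0).round(1))
E
```

```text
pred tip [[239.9, 226.6], [244.8, 227.8]]
215 .............#######....
216 .............#######....
217 ............########....
218 ............#######.....
219 ...........#######......
220 ...........#######......
221 ...........#######......
222 ..........#######.......
223 ..........######........
224 .........#######........
225 .........######.........
226 .........######.........
227 ............##..........
228 ........................
229 ........................
230 ........................
231 ........................
232 ........................
233 ........................
234 ........................
235 ........................
205 .....##.................
206 ....#######.............
207 ....##########..........
208 ....##############......
209 .....###############....
210 .....###############....
211 ......###....#######....
212 .................###....
213 .................#......
204 ........................
205 ........................
206 ........................
207 ......#.................
208 .....#####..............
209 .....###########........
210 .....##############.....
211 .....#..#############...
212 ........#############...
213 ........##...##..####...
214 ........##........###...
215 ........................
216 ........................
217 ........................
0 0 [241.1 206.7] [258.6 216.3]
0.012 -12 [241.6 202.6] [259.2 211.9]
0.012 12 [239.9 205. ] [257.9 214.6]
0.0135 0 [240.7 203.2] [258.4 212.8]
```

Request:
servo_tool --motion '[[[-1,-0.05,0,0,0,0,0],[-1,-0.05,0,0,0,0,0]]]'

```text
t: 11.92
position: [0.4974, -0.0352, 0.2616]
tool_rot: [[-0.99, -0.141, 0.0], [-0.141, 0.99, -0.0], [-0.0, -0.0, -1.0]]
wrist_force: [-1.0, 0.1, 6.3]
grip_width: 0.201
grip_force: 40.0
```

```bash
cat > look.py <<'E'
from h import *
S=cam('scene'); m=omask(S,(251,209),100,130); q=np.argwhere(m)
for v in range(q[:,0].min(),q[:,0].max()+1): print(v,''.join('.#'[int(x)] for x in m[v,232:266]))
s=manip.read_state(); print(q.mean(0)[::-1].round(2),s['wrist_force'].round(1),'tip',round(.12-(.5603-s['position'][0])/.99,4))
E
python3 look.py
```

```text
205 ...........#......................
206 ..........#####...................
207 ..........#########...............
208 ..........############..#.........
209 ..........################........
210 ............##############........
211 ............##....########........
212 ......................####........
213 .......................#..........
214 .......................##.........
[249.43 209.13] [-0.5  0.2  5.1] tip 0.0567
```

Request:
servo_tool --motion '[[[-1,-0.05,0,0,0,0,0],[-1,-0.05,0,0,0,0,0]]]'

```text
t: 12.13
position: [0.4994, -0.0349, 0.2616]
tool_rot: [[-0.99, -0.141, 0.0], [-0.141, 0.99, -0.0], [-0.0, -0.0, -1.0]]
wrist_force: [-1.3, 0.1, 5.8]
grip_width: 0.202
grip_force: 40.0
```

```bash
python3 look.py
```

```text
205 ...........#......................
206 ..........######..................
207 ..........#########...............
208 ..........#############...........
209 ..........################........
210 ............##############........
211 ............##....########........
212 ......................####........
213 .......................##.........
[249.29 209.01] [-1.  -0.2  5.8] tip 0.0587
```

```bash
cat > lean.py <<'E'
from h import *
def alpha(c):
    b=c['img'].astype(float)+2; r=(b[...,0]-(b[...,1]+b[...,2])/2)/b.sum(2); a=np.clip((r-.12)/.25,0,1); w=np.zeros_like(a); w[195:222,232:266]=1; return a*w
S=cam('scene'); I=dict(S); I['img']=cv2.imread('pics/scene0.png')
def run(c,pose,p0,st,off=(0,0)):
    d=dict(c); d['cx']=c['cx']+off[0]; d['cy']=c['cy']+off[1]
    return fit([d],[alpha(c)],[BR],pose,p0,st)
base=np.array([.5603,-.026,.075])
best=min(((sum(((sil({**I,'cx':I['cx']+a,'cy':I['cy']+b},[BR],rz(8.04),base)-alpha(I))**2).ravel()),a,b) for a in np.arange(-1,1.01,.2) for b in np.arange(-1,1.6,.2)))
print('offset',best); off=best[1:]
for x in(0,.0015,.004):
  for lean in(0,6,12):
    f=lambda p:(rz(8.04)@Ro.from_euler('y',lean,degrees=True).as_matrix(),base+rz(8.04)@[x,p[1],p[0]])
    r=run(S,f,[.01,0],[.004,.002],off); print(x,lean,r[0].round(4),round(r[1],2))
E
python3 lean.py
```

```text
offset (np.float64(23.50422623754448), np.float64(0.3999999999999997), np.float64(-0.20000000000000018))
0 0 [ 0.0064 -0.0025] 22.51
0 6 [ 0.0089 -0.0011] 23.26
0 12 [0.0131 0.0003] 22.83
0.0015 0 [ 0.008  -0.0014] 23.1
0.0015 6 [ 0.011  -0.0003] 23.37
0.0015 12 [0.0148 0.0014] 23.11
0.004 0 [ 0.0108 -0.0005] 23.47
0.004 6 [0.0142 0.0014] 24.12
0.004 12 [0.0169 0.0019] 23.57
```

Request:
servo_tool --motion '[[[-1,0.05,0,-0.015,0,0,0],[-1,0.05,0,0,0,0,0],[-1,0.05,0,0,0,0,0],[-1,0.05,0,0,0,0,0]]]'

```text
t: 12.57
position: [0.4953, -0.0354, 0.2617]
tool_rot: [[-0.99, -0.141, 0.0], [-0.141, 0.99, 0.0], [-0.0, 0.0, -1.0]]
wrist_force: [0.9, -0.9, 3.2]
grip_width: 0.203
grip_force: 40.0
```

```bash
python3 look.py; python3 lean.py
```

```text
205 ...........#......................
206 ..........######..................
207 ..........#########...............
208 ..........#############...........
209 ..........################........
210 ............##############........
211 ............###...########........
212 .......................###........
213 .......................#..........
214 .......................##.........
[249.26 209.08] [0.1 0.1 3.6] tip 0.0542
offset (np.float64(23.50422623754448), np.float64(0.3999999999999997), np.float64(-0.20000000000000018))
0 0 [ 0.0059 -0.0022] 18.44
0 6 [ 0.0093 -0.0013] 18.77
0 12 [ 0.0125 -0.0001] 18.49
0.0015 0 [ 0.0077 -0.0018] 18.72
0.0015 6 [0.0111 0.0001] 19.28
0.0015 12 [0.0146 0.0007] 18.89
0.004 0 [ 0.0107 -0.0005] 19.21
0.004 6 [0.0138 0.0008] 19.77
0.004 12 [0.0168 0.0012] 19.39
```

Request:
servo_tool --motion '[[[-1,0.06,0,0,0,0,0],[-1,0.06,0,0,0,0,0],[-1,0.06,0,0,0,0,0],[-1,0.06,0,0,0,0,0],[-1,0.06,0,0,0,0,0]]]'

```text
t: 13.08
position: [0.4893, -0.0363, 0.2617]
tool_rot: [[-0.99, -0.141, -0.0], [-0.141, 0.99, 0.0], [0.0, 0.0, -1.0]]
wrist_force: [-0.4, -0.4, 2.6]
grip_width: 0.201
grip_force: 40.0
```

```bash
python3 look.py; python3 lean.py
```

```text
205 ...........#......................
206 ..........#####...................
207 ..........########................
208 ..........#############...........
209 ..........################........
210 ............##############........
211 ............###...########........
212 .......................###........
213 .......................##.........
214 .......................#..........
[249.28 209.14] [-1.   0.1  2.7] tip 0.0482
offset (np.float64(23.50422623754448), np.float64(0.3999999999999997), np.float64(-0.20000000000000018))
0 0 [ 0.0062 -0.0025] 17.55
0 6 [ 0.0097 -0.0007] 18.21
0 12 [ 0.0125 -0.0001] 17.64
0.0015 0 [ 0.0077 -0.0018] 17.91
0.0015 6 [ 0.0111 -0.0002] 18.27
0.0015 12 [0.0143 0.0014] 17.82
0.004 0 [ 0.0106 -0.0006] 18.33
0.004 6 [0.0138 0.0008] 18.88
0.004 12 [0.0169 0.0026] 18.45
```

Request:
servo_tool --motion '[[[-1,0.1,0,-0.015,0,0,0],[-1,0.1,0,0,0,0,0],[-1,0.15,0,0,0,0,0],[-1,0.15,0,0,0,0,0],[-1,0.2,0,0,0,0,0],[-1,0.2,0,0,0,0,0],[-1,0,0,0,0,0,0]]]'

```text
t: 13.77
position: [0.471, -0.0388, 0.2619]
tool_rot: [[-0.99, -0.141, -0.001], [-0.141, 0.99, 0.0], [0.001, 0.0, -1.0]]
wrist_force: [-0.2, 0.3, 0.2]
grip_width: 0.204
grip_force: 40.0
```

```bash
python3 look.py
```

```text
205 ...........#......................
206 ..........#####...................
207 ..........#########...............
208 ..........#############...........
209 ..........################........
210 ............##############........
211 ............####..########........
212 ..............#........###........
213 ..............#........##.........
214 .......................#..........
[249.18 209.22] [ 0.9  0.1 -1.5] tip 0.0301
```

The wedge is back 28 mm and the clip hasn't moved, so it is free and standing. I'll withdraw completely and carry the wedge back to the mat.

Request:
servo_tool --motion '[[[-1,0.25,0,0,0,0,0],[-1,0.3,0,0,0,0,0],[-1,0.4,0,0,0,0,0],[-1,0.5,0,0,0,0,0],[-1,0.5,0,0,0,0,0],[-1,0.6,0,0,0,0,0],[-1,0.6,0,0,0,0,0],[-1,0.5,0,0,0,0,0],[-1,0.2,0,-0.4,0,0,0],[-1,0,0,-0.6,0,0,0],[-1,0,0,-0.5,0,0,0],[-1,0,0,0,0,0,0]]]'

```text
t: 14.82
position: [0.3956, -0.0498, 0.294]
tool_rot: [[-0.99, -0.141, 0.003], [-0.141, 0.99, -0.002], [-0.003, -0.002, -1.0]]
wrist_force: [0.6, -0.3, -0.8]
grip_width: 0.2
grip_force: 40.0
```

```bash
python3 look.py;  python3 -c "
from h import *
go([.4613,.2574,.0269],74.65)"
```

```text
205 ...........#......................
206 ..........#####...................
207 ..........#########...............
208 ..........##############..........
209 ..........################........
210 ............##############........
211 ............####..########........
212 ..............#......#####........
213 .......................##.........
214 .......................##.........
[249.48 209.28] [ 0.8 -0.3 -1.4] tip -0.0465
turn [-0.008  0.019  3.411] shift before turn [-5.411 14.748  5.93 ] after [ 0.89  15.681  5.939] t 14.87 pinch [ 0.3954 -0.0497  0.1457] F [ 0.81 -0.31 -1.42] w 0.202 40.0
```

Request:
servo_tool --motion '[[[-1,-0.318,0.5,0,0,0,0],[-1,-0.318,0.85,0,0,0,0],[-1,-0.318,0.89,0,0,0,0],[-1,-0.318,0.89,0,0,0,0],[-1,-0.318,0.89,0,0,0,0],[-1,-0.318,0.89,0,0,0,0],[-1,-0.318,0.89,0,0,0,0],[-1,-0.318,0.89,0,0,0,0],[-1,-0.318,0.89,0,0,0,0],[-1,-0.318,0.89,0,0,0,0],[-1,-0.318,0.89,0,0,0,0],[-1,-0.318,0.89,0,0,0,0],[-1,-0.318,0.89,0,0,0,0],[-1,-0.318,0.89,0,0,0,0],[-1,-0.318,0.89,0,0,0,0],[-1,-0.318,0.89,0,0,0,0],[-1,-0.318,0.89,0,0,0,0],[-1,0,0,0,0,0,0.7],[-1,0,0,0,0,0,0.7],[-1,0,0,0,0,0,0.7]]]'

```text
t: 16.53
position: [0.4608, 0.2569, 0.2912]
tool_rot: [[-0.994, 0.114, -0.001], [0.114, 0.994, -0.0], [0.001, -0.001, -1.0]]
wrist_force: [0.2, 1.1, -0.4]
grip_width: 0.201
grip_force: 40.0
```

Request:
servo_tool --motion '[[[-1,0,0,0.6,0,0,0.65],[-1,0,0,0.8,0,0,0.65],[-1,0,0,0.9,0,0,0],[-1,0,0,0.9,0,0,0],[-1,0,0,0.9,0,0,0],[-1,0,0,0.8,0,0,0],[-1,0,0,0.4,0,0,0],[-1,0,0,0,0,0,0]]]'

```text
t: 17.2
position: [0.4605, 0.2564, 0.1842]
tool_rot: [[-0.965, 0.263, -0.004], [0.263, 0.965, -0.001], [0.003, -0.002, -1.0]]
wrist_force: [0.0, 1.1, -1.4]
grip_width: 0.198
grip_force: 40.0
```

```bash
python3 -c "
from h import *
go([.4613,.2574,.0269],74.65)"
```

```text
turn [-0.016 -0.026  0.011] shift before turn [-0.027  0.058  0.498] after [-0.026  0.057  0.498] t 17.2 pinch [0.4605 0.2564 0.0369] F [ 0.04  1.07 -1.35] w 0.198 40.0
```

Request:
servo_tool --motion '[[[-1,-0.01,0.03,0.15,0,-0.02,0],[-1,-0.01,0.03,0.15,0,0,0],[-1,0,0,0.1,0,0,0],[-1,0,0,0.07,0,0,0],[-1,0,0,0,0,0,0]]]'

```text
t: 17.62
position: [0.4617, 0.2577, 0.1767]
tool_rot: [[-0.965, 0.263, 0.002], [0.263, 0.965, -0.001], [-0.003, 0.0, -1.0]]
wrist_force: [-0.9, -0.2, -0.9]
grip_width: 0.205
grip_force: 40.0
```

Request:
servo_tool --motion '[[[-1,0,0,0.025,0,0,0],[-1,0,0,0,0,0,0]]]'

```text
t: 17.78
position: [0.4618, 0.2577, 0.1763]
tool_rot: [[-0.965, 0.263, 0.003], [0.263, 0.965, -0.001], [-0.003, 0.0, -1.0]]
wrist_force: [0.2, -0.9, -0.7]
grip_width: 0.199
grip_force: 40.0
```

Request:
servo_tool --motion '[[[-1,0,0,0.025,0,0,0],[-1,0,0,0,0,0,0]]]'

```text
t: 17.95
position: [0.4618, 0.2577, 0.1757]
tool_rot: [[-0.965, 0.263, 0.002], [0.263, 0.965, -0.001], [-0.003, 0.0, -1.0]]
wrist_force: [-0.2, 0.3, -0.2]
grip_width: 0.197
grip_force: 40.0
```

Request:
servo_tool --motion '[[[-1,0,0,0.04,0,0.02,0],[-1,0,0,0.03,0,0,0],[-1,0,0,0,0,0,0]]]'

```text
t: 18.2
position: [0.4618, 0.2577, 0.1743]
tool_rot: [[-0.965, 0.264, -0.0], [0.264, 0.965, 0.0], [0.0, 0.0, -1.0]]
wrist_force: [-0.3, -0.1, 1.7]
grip_width: 0.2
grip_force: 40.0
```

Request:
servo_tool --motion '[[[-1,0,0,0.02,0,0,0],[-1,0,0,0,0,0,0]]]'

```text
t: 18.37
position: [0.4618, 0.2577, 0.1741]
tool_rot: [[-0.965, 0.263, 0.0], [0.263, 0.965, 0.0], [-0.0, 0.0, -1.0]]
wrist_force: [-1.2, -1.2, 4.0]
grip_width: 0.199
grip_force: 40.0
```

Contact with the mat. I'll release the wedge and lift.

Request:
servo_tool --motion '[[[-0.3,0,0,0,0,0,0],[0,0,0,0,0,0,0],[0.4,0,0,0,0,0,0],[0.4,0,0,0,0,0,0],[0.4,0,0,-0.3,0,0,0],[0.4,0,0,-0.8,0,0,0],[0.4,0,0,-0.9,0,0,0],[0.4,0,0,-0.9,0,0,0],[0.4,0,0,-0.9,0,0,0],[0.4,0,0,-0.9,0,0,0],[0.4,0,0,-0.9,0,0,0],[0.4,0,0,-0.9,0,0,0],[0.4,0,0,0,0,0,0]]]'

```text
t: 19.45
position: [0.4621, 0.2579, 0.3073]
tool_rot: [[-0.965, 0.263, 0.006], [0.263, 0.965, 0.002], [-0.005, 0.003, -1.0]]
wrist_force: [-0.1, 0.1, 0.1]
grip_width: 0.698
grip_force: 0.0
```

```bash
python3 - <<'E'
from h import *
S=cam('scene');T=cam('top')
# clip: both views, triangulated shift vs the start pictures
for n,c,uv,p in(('T',T,(308,190),'top0'),('S',S,(250,209),'scene0')):
    I=dict(c); I['img']=cv2.imread(f'pics/{p}.png')
    for d in(I,c):
        m=omask(d,uv,100,130); print(n,np.argwhere(m).mean(0)[::-1].round(2),m.sum())
for x in(0,.004): print('proj top',x,[proj(T,(BR@rz(8.04).T+np.array([.5603+x,-.026,.075+z]))).mean(0).round(2).tolist() for z in(0,.0135)],[proj(S,(BR@rz(8.04).T+np.array([.5603+x,-.026,.075+z]))).mean(0).round(2).tolist() for z in(0,.0135)])
m=omask(S,(351,250)); print('wedge',fit([S],[m],[HAND,BL],lambda p:(rz(p[2]),np.array([p[0],p[1],.004])),[.4613,.257,-15],[.005,.005,4]))
# dish rim in the top view
g=T['img'][190:245,350:412]; 
cv2.imwrite('pics/free.png',np.hstack([cv2.resize(S['img'][180:240,222:282],None,fx=6.6,fy=6.6,interpolation=cv2.INTER_CUBIC),cv2.resize(T['img'][165:225,278:338],None,fx=6.6,fy=6.6,interpolation=cv2.INTER_CUBIC)]))
# dish fit: rim ellipse, bright low saturation
for n,c,uv in(('T',T,(382,217)),('S',S,(200,197))):
    hsv=cv2.cvtColor(c['img'],cv2.COLOR_BGR2HSV); m=((hsv[...,2]>165)&(hsv[...,1]<40)).astype(np.uint8); u,v=uv; w=np.zeros_like(m); w[v-28:v+28,u-28:u+28]=1; m*=w
    q=np.argwhere(m)[:,::-1]; (e,ax,an)=cv2.minAreaRect(q.astype(np.float32)) if len(q)>5 else (uv,0,0); print(n,'dish',len(q),q.min(0),q.max(0),ray(c,e,.03).round(4),ax)
E
```

```text
T [308.43 190.57] 75.0
T [308.01 187.79] 72.0
S [250.3  210.85] 71.0
S [249.39 209.33] 75.0
proj top 0 [[307.96, 190.81], [308.15, 189.63]] [[250.08, 211.24], [249.82, 207.74]]
proj top 0.004 [[308.02, 189.37], [308.21, 188.17]] [[249.34, 212.17], [249.07, 208.67]]
wedge (array([  0.46191046,   0.25739827, -15.21368107]), np.float64(34.00074005126953), np.float32(428.0))Traceback (most recent call last):
  File "<stdin>", line 16, in <module>
    return umr_minimum(a, axis, None, out, keepdims, initial, where)
ValueError: zero-size array to reduction operation minimum which has no identity
```

View pics/free.png

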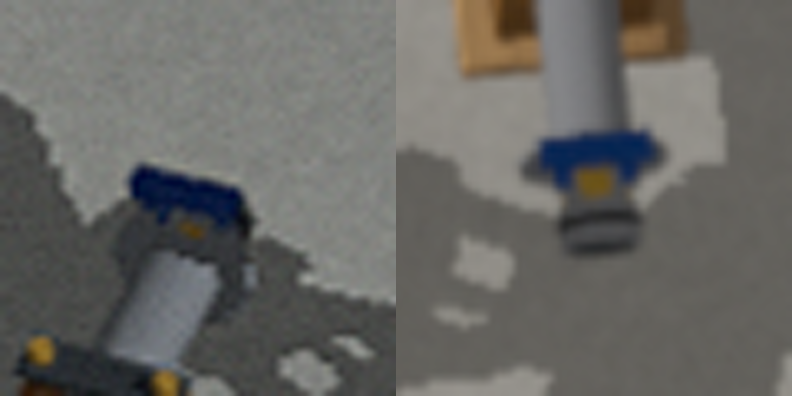

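The clip stands level and free, raised at scene crop (190,195) and top crop (600,160), about 5 mm towards the flange. The wedge lies at its old place on the mat. I'll go over the clip and fit the dish.

```bash
python3 - <<'E'
from h import *
go([.5643,-.0254,.118],98.04)
# dish: fit a rim circle to both start pictures (bright pixels against their surround)
T=cam('top');S=cam('scene')
for n,c,uv,p in(('T',T,(382,217),'top0'),('S',S,(200,197),'scene0')):
    im=cv2.imread(f'pics/{p}.png'); u,v=uv; g=cv2.GaussianBlur(cv2.cvtColor(im,cv2.COLOR_BGR2GRAY),(3,3),0).astype(float)
    a=np.linspace(0,2*np.pi,90)
    gx=cv2.Sobel(g,-1,1,0);gy=cv2.Sobel(g,-1,0,1);G=np.hypot(gx,gy)
    def cost(P):
        q=proj(c,np.c_[P[0]+.058*np.cos(a),P[1]+.058*np.sin(a),np.full(90,.03)]).astype(np.float32)
        return -cv2.remap(G.astype(np.float32),q[:,0],q[:,1],cv2.INTER_LINEAR).clip(0,80).mean()
    c0=ray(c,uv,.03); best=min((cost((c0[0]+dx,c0[1]+dy)),dx,dy) for dx in np.arange(-.016,.017,.001) for dy in np.arange(-.016,.017,.001))
    print(n,best[0],c0[0]+best[1],c0[1]+best[2])
E
```

```text
turn [ 2.000e-03  6.000e-03 -3.391e+00] shift before turn [ -8.679 -12.301   1.932] after [ -3.104 -14.732   1.931] t 19.55 pinch [0.4616 0.2577 0.1566] F [-0.09 -0.21 -0.22] w 0.7 0.0
T -66.14726 0.5143163633703914 -0.2373665612926189
S -73.6716 0.5154742854848283 -0.23345094076133566
```

Request:
servo_tool --motion '[[[0.4,0,0,0,0,0,-0.848],[0.4,0,0,0,0,0,-0.848],[0.4,0,0,0,0,0,-0.848],[0.4,0,0,0,0,0,-0.848],[0.4,-0.207,-0.982,0,0,0,0],[0.4,-0.207,-0.982,0,0,0,0],[0.4,-0.207,-0.982,0,0,0,0],[0.4,-0.207,-0.982,0,0,0,0],[0.4,-0.207,-0.982,0,0,0,0],[0.4,-0.207,-0.982,0,0,0,0],[0.4,-0.207,-0.982,0,0,0,0],[0.4,-0.207,-0.982,0,0,0,0],[0.4,-0.207,-0.982,0,0,0,0],[0.4,-0.207,-0.982,0,0,0,0],[0.4,-0.207,-0.982,0,0,0,0],[0.4,-0.207,-0.982,0,0,0,0],[0.4,-0.207,-0.982,0,0,0,0],[0.4,-0.207,-0.982,0,0,0,0],[0.4,-0.207,-0.982,0,0,0,0],[0.4,0,0,0,0,0,0]]]'

```text
t: 21.32
position: [0.5651, -0.028, 0.3025]
tool_rot: [[-0.991, -0.137, -0.001], [-0.137, 0.991, -0.0], [0.001, -0.0, -1.0]]
wrist_force: [0.5, 0.7, 0.2]
grip_width: 0.697
grip_force: 0.0
```

```bash
python3 -c "
from h import *
go([.5643,-.0254,.118],98.04)"
```

```text
turn [-0.    -0.012 -0.021] shift before turn [0.019 0.135 1.859] after [0.022 0.135 1.859] t 21.32 pinch [ 0.5651 -0.028   0.1552] F [0.47 0.65 0.23] w 0.697 0.0
```

Request:
servo_tool --motion '[[[0.4,0.02,0.1,0.2,0,0,-0.02],[0.4,0,0.035,0.35,0,0,0],[0.4,0,0,0.4,0,0,0],[0.4,0,0,0.4,0,0,0],[0.4,0,0,0.3,0,0,0],[0.4,0,0,0.2,0,0,0],[0.4,0,0,0,0,0,0],[0.4,0,0,0,0,0,0]]]'

```text
t: 21.98
position: [0.5637, -0.0226, 0.2667]
tool_rot: [[-0.99, -0.142, -0.0], [-0.142, 0.99, 0.0], [0.0, 0.0, -1.0]]
wrist_force: [0.5, 0.7, -0.2]
grip_width: 0.7
grip_force: 0.0
```

```bash
python3 - <<'E'
from h import *
go([.5643,-.0254,.118],98.04)
S=cam('scene'); m=omask(S,(250,209),100,130); print(np.argwhere(m).mean(0)[::-1],m.sum())
cv2.imwrite('pics/grip.png',cv2.resize(S['img'][165:235,205:295],None,fx=7,fy=7,interpolation=cv2.INTER_CUBIC))
E
```

```text
turn [ 0.001 -0.001  0.022] shift before turn [-0.009 -0.142  0.071] after [-0.009 -0.142  0.071] t 21.98 pinch [ 0.5637 -0.0226  0.1194] F [ 0.52  0.66 -0.16] w 0.7 0.0
[249.25974026 209.2987013 ] 77.0
```

View pics/grip.png

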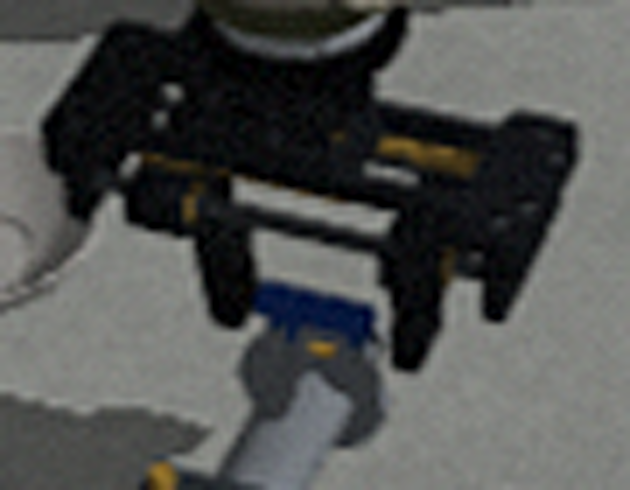

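The fingers straddle the bridge but sit about 3 mm too far to +y: the gap is small at crop (252,300) and wide at (380,325). I'll correct that and close gently.

Request:
servo_tool --motion '[[[0.4,0,-0.07,0,0,0,0.02],[0.4,0,-0.06,0.06,0,0,0],[0.4,0,0,0,0,0,0],[0.25,0,0,0,0,0,0],[0.15,0,0,0,0,0,0],[0.1,0,0,0,0,0,0],[0.05,0,0,0,0,0,0],[0,0,0,0,0,0,0],[-0.2,0,0,0,0,0,0],[-0.2,0,0,0,0,0,0],[-0.2,0,0,0,0,0,0]]]' --newtons 12

```text
t: 22.95
position: [0.5641, -0.0253, 0.2656]
tool_rot: [[-0.99, -0.14, 0.0], [-0.14, 0.99, 0.0], [-0.0, 0.0, -1.0]]
wrist_force: [0.1, -0.4, -0.7]
grip_width: 0.519
grip_force: 12.0
```

Request:
servo_tool --motion '[[[-0.2,0,0,-0.05,0,0,0],[-0.2,0,0,-0.1,0,0,0],[-0.2,0,0,-0.15,0,0,0],[-0.2,0,0,-0.2,0,0,0]]]' --newtons 15

```text
t: 23.28
position: [0.564, -0.0253, 0.2758]
tool_rot: [[-0.99, -0.14, -0.0], [-0.14, 0.99, 0.0], [0.0, 0.0, -1.0]]
wrist_force: [0.6, -0.4, -0.8]
grip_width: 0.518
grip_force: 15.0
```

Request:
servo_tool --motion '[[[-0.2,0,0,-0.3,0,0,0],[-0.2,0,0,-0.4,0,0,0],[-0.2,0,0,-0.5,0,0,0],[-0.2,0,0,-0.5,0,0,0],[-0.2,0,0,-0.5,0,0,0],[-0.2,0,0,-0.4,0,0,0],[-0.2,0,0,0,0,0,0]]]'

```text
t: 23.87
position: [0.5643, -0.0253, 0.3298]
tool_rot: [[-0.99, -0.14, 0.003], [-0.14, 0.99, -0.001], [-0.003, -0.001, -1.0]]
wrist_force: [-0.0, -0.5, 0.2]
grip_width: 0.52
grip_force: 15.0
```

```bash
python3 - <<'E'
from h import *
go([.515,-.2355,.052],98.04)
S=cam('scene'); m=omask(S,(250,195),100,130); print(np.argwhere(m).mean(0)[::-1],m.sum())
E
```

```text
turn [-0.011  0.025  0.002] shift before turn [  3.931 -10.053   6.525] after [  3.909 -10.062   6.524] t 23.87 pinch [ 0.5643 -0.0253  0.1825] F [-0.03 -0.52  0.22] w 0.52 15.0
[246.93258427 192.04494382] 89.0
```

Request:
servo_tool --motion '[[[-0.2,0.3,-0.4,0,0,0,0],[-0.2,0.3,-0.7,0,0,0,0],[-0.2,0.3,-0.7,0,0,0,0],[-0.2,0.3,-0.7,0,0,0,0],[-0.2,0.3,-0.7,0,0,0,0],[-0.2,0.3,-0.7,0,0,0,0],[-0.2,0.3,-0.7,0,0,0,0],[-0.2,0.3,-0.7,0,0,0,0],[-0.2,0.3,-0.7,0,0,0,0],[-0.2,0.3,-0.7,0,0,0,0],[-0.2,0.3,-0.7,0,0,0,0],[-0.2,0.3,-0.7,0,0,0,0],[-0.2,0.2,-0.7,0,0,0,0],[-0.2,0.1,-0.7,0,0,0,0],[-0.2,0,-0.5,0,0,0,0],[-0.2,0,0,0,0,0,0],[-0.2,0,0,0,0,0,0]]]'

```text
t: 25.33
position: [0.5149, -0.2345, 0.3273]
tool_rot: [[-0.99, -0.139, -0.0], [-0.139, 0.99, 0.0], [0.0, 0.0, -1.0]]
wrist_force: [-0.1, 0.9, -0.5]
grip_width: 0.518
grip_force: 15.0
```

```bash
python3 -c "
from h import *
go([.515,-.2355,.052],98.04)"
```

```text
turn [ 0.004 -0.002 -0.003] shift before turn [ 2.0e-03 -5.5e-02  6.4e+00] after [ 4.0e-03 -5.2e-02  6.4e+00] t 25.33 pinch [ 0.5149 -0.2345  0.18  ] F [-0.1   0.92 -0.46] w 0.518 15.0
```

Request:
servo_tool --motion '[[[-0.2,0,-0.05,0.4,0,0,0],[-0.2,0,0,0.7,0,0,0],[-0.2,0,0,0.7,0,0,0],[-0.2,0,0,0.7,0,0,0],[-0.2,0,0,0.7,0,0,0],[-0.2,0,0,0.7,0,0,0],[-0.2,0,0,0.7,0,0,0],[-0.2,0,0,0.6,0,0,0],[-0.2,0,0,0.5,0,0,0],[-0.2,0,0,0.3,0,0,0],[-0.2,0,0,0.2,0,0,0],[-0.2,0,0,0,0,0,0],[-0.2,0,0,0,0,0,0]]]'

```text
t: 26.42
position: [0.5151, -0.2352, 0.2039]
tool_rot: [[-0.99, -0.14, 0.0], [-0.14, 0.99, -0.0], [-0.0, -0.0, -1.0]]
wrist_force: [-0.2, 0.4, 0.3]
grip_width: 0.519
grip_force: 15.0
```

Request:
servo_tool --motion '[[[-0.2,0,0,0.05,0,0,0],[-0.2,0,0,0,0,0,0]]]'

```text
t: 26.58
position: [0.5151, -0.2353, 0.203]
tool_rot: [[-0.99, -0.14, 0.001], [-0.14, 0.99, -0.001], [-0.001, -0.001, -1.0]]
wrist_force: [-0.4, -0.5, 0.0]
grip_width: 0.517
grip_force: 15.0
```

Request:
servo_tool --motion '[[[-0.2,0,0,0.05,0,0,0],[-0.2,0,0,0,0,0,0]]]'

```text
t: 26.75
position: [0.515, -0.2352, 0.2017]
tool_rot: [[-0.99, -0.14, 0.0], [-0.14, 0.99, -0.0], [-0.0, -0.0, -1.0]]
wrist_force: [0.1, 0.4, -0.6]
grip_width: 0.519
grip_force: 15.0
```

Request:
servo_tool --motion '[[[-0.2,0,0,0.05,0,0,0],[-0.2,0,0,0.05,0,0,0],[-0.2,0,0,0,0,0,0]]]'

```text
t: 27.0
position: [0.5149, -0.2352, 0.1994]
tool_rot: [[-0.99, -0.14, -0.0], [-0.14, 0.99, 0.0], [0.0, 0.0, -1.0]]
wrist_force: [0.0, -0.8, -0.3]
grip_width: 0.518
grip_force: 15.0
```

Request:
servo_tool --motion '[[[-0.2,0,0,0.05,0,0,0],[-0.2,0,0,0.05,0,0,0],[-0.2,0,0,0,0,0,0]]]'

```text
t: 27.25
position: [0.5149, -0.2352, 0.1974]
tool_rot: [[-0.99, -0.14, -0.0], [-0.14, 0.99, 0.0], [0.0, 0.0, -1.0]]
wrist_force: [0.1, 0.6, 0.2]
grip_width: 0.518
grip_force: 15.0
```

Request:
servo_tool --motion '[[[-0.2,0,0,0.05,0,0,0],[-0.2,0,0,0,0,0,0]]]'

```text
t: 27.42
position: [0.515, -0.2352, 0.1965]
tool_rot: [[-0.99, -0.14, -0.0], [-0.14, 0.99, 0.0], [0.0, 0.0, -1.0]]
wrist_force: [-0.6, 0.8, -0.9]
grip_width: 0.518
grip_force: 15.0
```

Request:
servo_tool --motion '[[[-0.2,0,0,0.05,0,0,0],[-0.2,0,0,0,0,0,0]]]'

```text
t: 27.58
position: [0.5149, -0.2352, 0.1955]
tool_rot: [[-0.99, -0.14, -0.0], [-0.14, 0.99, 0.0], [0.0, 0.0, -1.0]]
wrist_force: [0.4, -0.3, 0.1]
grip_width: 0.518
grip_force: 15.0
```

Request:
servo_tool --motion '[[[-0.2,0,0,0.05,0,0,0],[-0.2,0,0,0,0,0,0]]]'

```text
t: 27.75
position: [0.5149, -0.2352, 0.1945]
tool_rot: [[-0.99, -0.14, -0.0], [-0.14, 0.99, 0.0], [0.0, 0.0, -1.0]]
wrist_force: [0.1, -0.7, -1.0]
grip_width: 0.519
grip_force: 15.0
```

Request:
servo_tool --motion '[[[-0.2,0,0,0.05,0,0,0],[-0.2,0,0,0,0,0,0]]]'

```text
t: 27.92
position: [0.5149, -0.2352, 0.1934]
tool_rot: [[-0.99, -0.14, -0.0], [-0.14, 0.99, 0.0], [0.0, 0.0, -1.0]]
wrist_force: [0.6, 1.0, -0.2]
grip_width: 0.522
grip_force: 15.0
```

Request:
servo_tool --motion '[[[-0.2,0,0,0.05,0,0,0],[-0.2,0,0,0,0,0,0]]]'

```text
t: 28.08
position: [0.515, -0.2352, 0.1925]
tool_rot: [[-0.99, -0.14, -0.0], [-0.14, 0.99, 0.0], [0.0, 0.0, -1.0]]
wrist_force: [-0.1, -0.3, -0.2]
grip_width: 0.517
grip_force: 15.0
```

Request:
servo_tool --motion '[[[-0.2,0,0,0.05,0,0,0],[-0.2,0,0,0,0,0,0]]]'

```text
t: 28.25
position: [0.5149, -0.2352, 0.1914]
tool_rot: [[-0.99, -0.14, -0.0], [-0.14, 0.99, 0.0], [0.0, 0.0, -1.0]]
wrist_force: [-0.4, -1.2, -1.0]
grip_width: 0.517
grip_force: 15.0
```

Request:
servo_tool --motion '[[[0.08,0,0,0,0,0,0],[0.12,0,0,0,0,0,0],[0.18,0,0,0,0,0,0],[0.25,0,0,0,0,0,0],[0.25,0,0,0,0,0,0],[0.25,0,0,-0.2,0,0,0],[0.25,0,0,-0.4,0,0,0],[0.25,0,0,-0.7,0,0,0],[0.25,0,0,-0.9,0,0,0],[0.25,0,0,-0.9,0,0,0],[0.25,0,0,-0.9,0,0,0],[0.25,0,0,-0.9,0,0,0],[0.25,0.9,0,-0.9,0,0,0],[0.25,0.9,0,-0.9,0,0,0],[0.25,0.9,0,-0.5,0,0,0],[0.25,0.9,0,0,0,0,0],[0.25,0.9,0,0,0,0,0],[0.25,0,0,0,0,0,0],[0.25,0,0,0,0,0,0],[0.25,0,0,0,0,0,0]]]'

```text
t: 29.92
position: [0.4264, -0.2478, 0.336]
tool_rot: [[-0.99, -0.14, 0.001], [-0.14, 0.99, -0.0], [-0.001, -0.001, -1.0]]
wrist_force: [0.3, 0.1, -0.2]
grip_width: 0.624
grip_force: 0.0
```

```bash
python3 - <<'E'
from h import *
S=cam('scene'); T=cam('top'); cv2.imwrite('pics/end.png',cv2.resize(S['img'][110:350,100:420],None,fx=2.4,fy=2.4,interpolation=cv2.INTER_CUBIC))
m=mask(S,100,130,150,40); print(np.argwhere(m[150:260,120:300]).mean(0)[::-1]+[120,150])
w=omask(S,(351,250)); print('wedge',fit([S],[w],[HAND,BL],lambda p:(rz(p[2]),np.array([p[0],p[1],.004])),[.4613,.257,-15],[.005,.005,4]))
E
```

```text
[199.07936508 194.22222222]
wedge (array([  0.46191046,   0.25739827, -15.21368107]), np.float64(35.00074005126953), np.float32(427.0))
```

View pics/end.png

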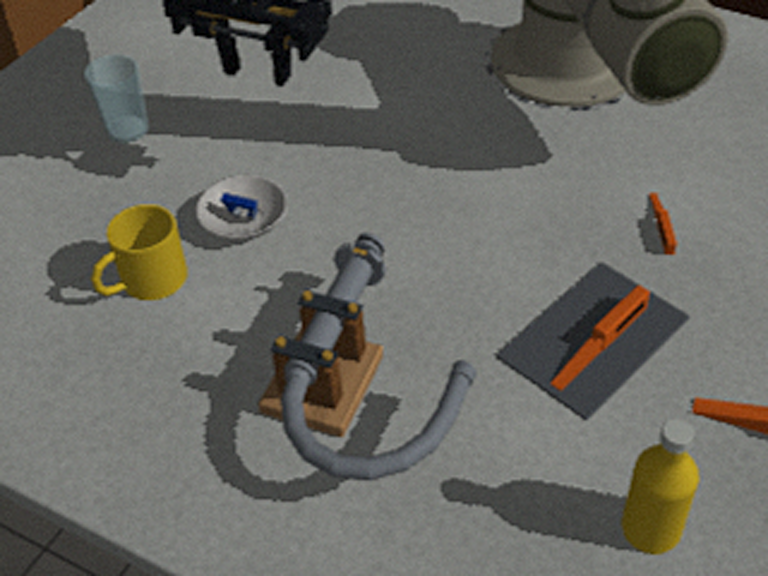

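The picture shows the clip in the dish at (240,207), the wedge flat on the mat at (605,335), and the mug, glass and soap bottle untouched. I'm handing the job in.

```bash
python3 -c "
from cell import manip
print(manip.job_done())"
```

```text
the job is handed in; nothing more can be done
None
```

The clip sprang free on the wedge with push readings no higher than about 6 N and now lies in the white dish; the wedge is flat on the grey mat, the mug, glass and soap bottle were not touched, and the job was handed in at about 30 s.

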